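# Hang the table marker on its stand, star side out

## Task

Take the wooden table marker from its rack and hang it on the hook of the telescopic sign stand by its window, with the star face pointing outward, away from the stand. Keep it upright as it goes on, feel for the hook's height, which is set differently each time, and set the marker on gently, fully back against the stand's plate, straight and hanging free; never push hard on the stand and leave the other table things where they are.

Things in the scene. Friction and masses are not known exactly. Their poses are not given: they have to be found in the camera images.
- marker: Table marker: wooden plaque 10 mm thick (x), 90 wide (y), 130 high (z), about 100 g, upright in the rack. Origin: centre of its lower edge; z up; +x is the normal of the marked face with the raised star; other face plain. Pinch it across its thickness, from above on the solid 40 mm at its top; fingertips more than 25 mm below the top edge would foul the hook's lip.
- marker_face (a point): Point on the raised star (42 mm across, 3 mm proud) of the marked face: 8 mm in front (+x) of the marker's middle plane, 36 mm above its lower edge.
- marker_window (a point): Centre of the marker's window, a rectangular hole right through it, 18 mm wide (y) and 24 mm high: from 66 to 90 mm above the lower edge, centred in the width. While the marker touches the stand, keep it within 0.25 rad of upright.
- rack: Fixed wooden block 66 mm (x) by 120 mm (y), 30 mm high; origin under its centre. A slot along y at x = 0, 13 mm wide, its floor 15 mm above the origin, holds the marker upright (marker axes along the rack's axes); it lifts straight out.
- stand: Telescopic steel sign stand, fixed: foot 120 mm across, 12 mm thick, tube 26 mm across at most, up to 67 mm. Origin under the foot's centre, z up; the hook points along +x (outward). The head above the tube is clamped at a height that differs each time and is NOT measured. Keep marker-on-stand contact below 18 N and robot-on-stand below 5 N; the head does not give.
- hook_lowest (a point): Mark on the stand, 115 mm above its origin, in the plane of the back plate's outward face. It does not move with the head: the hook strip's real upper surface is 0 to 50 mm above it. Find it by lowering the marker's lower edge lightly onto the lip, the head's highest part. Hung home, the marker's origin is 5 mm outward of this point and its window's top edge lies on the strip.
- hook_end (a point): Fixed mark above which the lip stands (its middle), as hook_lowest 115 mm up. Head, in stand axes: back plate 50 mm wide, 40 high, outward face x = 14 mm, top level with the strip's upper surface; strip 12 mm wide, centred on y = 0, 5 thick, out to x = 48; lip 12 mm wide from x = 48 to 53, rising 12 mm above the strip's upper surface.
- candle: Bystander: small unlit pillar candle 44 mm across on a wooden slice 76 mm across, 74 mm high; origin under its centre.
- mug: Bystander: steel mug 68 mm across, 80 mm high, handle at +y; origin under its centre.
- glass_left: Bystander: wine glass 80 mm across, 170 mm high; origin under its foot.
- glass_right: Bystander: wine glass 80 mm across, 170 mm high; origin under its foot.
- plate: Bystander: white plate 170 mm across, 18 mm high; origin under its centre.
- spoon: Bystander: steel spoon lying along its x axis; origin under its middle.
- tall_candle: Bystander: unlit pillar candle 70 mm across on a wooden slice 102 mm across, 152 mm high; origin under its centre.
Mind the look-alikes: they are no part of the job. Of the things that look like the rack, the middle-sized one is meant. What is shaped like the stand but orange or yellow is not meant.

How it is judged:
By the outcome, as a careful person would: the job done as asked, in the order asked, and still so for the second after the job is handed in, with the robot touching nothing.
It also fails if it takes over 61 s, if anything falls off the work surface, if the arm or the gripper's body presses on something with over 40 N, if the wrist force passes 120 N, or if a joint passes its speed limit or range.

## Robot

A 6-joint arm with a two-finger parallel gripper is mounted at the origin on the work surface. World frame = base frame: x ahead of the robot, y to its left, z up, the work surface at z = 0. Lengths are in m, angles in rad, forces in N, time in s.
With the tool pointing down it reaches from about 0.275 to 0.775 m from the base axis. Payload 14.6 kg.
Tool frame: the origin (TCP) lies between the finger pads; the fingertips stand 19 mm ahead of it and the grasp point (between the pads) is the TCP; z points along the fingers, y is the line along which they close (so a half turn about z gives the same grasp; the last joint's range is limited). The gripper opens to 85 mm and grips with 20 to 120 N. Pads are 22 mm wide; open, the fingers measure 114 mm over their backs; the gripper's body (76 mm by 85 mm) begins 54 mm behind the grasp point. The pads swing forward as they close: fully open they stand 13 mm farther back than shut.
Start: joints at [-1.43, 0.263, -0.048, 1.259, 0, 1.415], TCP at [0.153, -0.502, 0.25] pointing down, gripper open.
Joint ranges: [-2.65, 2.65], [-0.89, 1.7], [-1.18, 1.37], [-2.13, 2.11], [-1.35, 1.29], [-3.14, 3.14]. Speed limits (rad/s): [1.89, 1.89, 2.57, 2.79, 3.14, 3.14].

## Interface

Orientations are given as a unit quaternion [w, x, y, z].
In Python, from station import monitor, cams, hand_in gives the robot as it stands. The module is installed in compiled form; this text tells all that it offers.
- The arm moves only by the tool send_rows, never from a script. Its argument "steps" is text: rows parted by semicolons, each of 7 numbers parted by spaces: the shift along the tool's x, y, z in cm, then the turn, a rotation vector about the tool's x, y, z in rad, then the finger opening in cm, from 0 to 8.54. In form: dx dy dz ax ay az hand; .... A call has exactly 8 rows; each row shifts and turns the commanded pose from where the row before left it, along the tool's axes as they then stand; what a row does not reach is not made up. A row lasts 1/8 s, in which the tool goes at most 62.5 mm and 10.7 degrees, less where a joint would pass 70% of its speed; a pose out of reach is approached as far as the arm can. A call with a gripper value outside its range is refused whole. The fingers move at their own pace and stop on an object; the grip force is fixed at half the most. Time passes only in rows, so rows that do not move let the fingers close, or fill a call up. It gives the time, the measured TCP pose, the force, the opening and the grip force at its end, in the units of the state.
- monitor.get_state(): the state, without advancing time (a new reading comes with each control period).
- cams.grab_frame(name): name is "scene" or "top" or "wrist"; returns (picture, depth): 400x640x3 uint8, red, green, blue; 400x640 float32, m along the optical axis (not along the pixel's ray), 0 where there is no reading.
- cams.camera_params(name): a dict with "intrinsics" (3x3 intrinsics, pixels), "T" (4x4, takes a point from camera to world coordinates); the wrist camera has in their place "T_tool_cam" (4x4, takes a point from camera to tool coordinates, whose origin is the TCP and whose axes are the flange's). Camera axes: x right, y down, z forward; pixel columns grow to the right and rows downward; lengths in m; the calibration is good to about 2 mm. A picture is of the moment at which its call begins: read the wrist's pose just before it. camera_params takes no time and is no camera call.
- hand_in(): hands the job in; it is judged then, once.
Trained networks look in the newest picture that a camera, given by its name, has taken for a name from the list of things; names that differ only in an ending like _2 or _b are one class to them, and where a whole thing is asked for, a point or a joint stands for the part that bears it (a point fixed in the world has none). Each returns a list of dicts, best first, with "conf" (0 to 1); they miss things now and then, are a little off and sometimes report something else, mostly with a low value. They report only what shows in the picture. A call takes as long as a camera call. They do not tell look-alikes from the thing itself.
- cams.outline_of(camera, label): "region" (400x640 bool, what is visible of it) and "xy" ([column, row] as shares, 0 to 1, of the picture: columns of its width, rows of its height, amid what is visible of it).
- cams.tip_of(camera, label): "xy" ([column, row] as shares, 0 to 1, of the picture: columns of its width, rows of its height: a listed point, or the origin of a listed thing).
The state is a dict: "t": time; "joint_pos": joint angles; "qd": joint speeds; "joint_efforts": joint torques, N m; "tcp_pos": TCP position; "eef_rot": TCP orientation; "wrist_force": force on the tool from outside, world axes, zero at the start; "moment": the same for the moment, N m; "opening": finger opening in m; "finger_force": force on a finger pad.
Only numpy, scipy, OpenCV 4.12 (cv2) and the standard library are available. Lean on these libraries where they do the work, as an engineer would, in place of code of your own. Each camera call takes 0.05 s, during which the arm holds its last target. There are 200 camera calls.

## Working session

There is one attempt and no reset: what is moved stays moved. The work goes in short steps, Python scripts to look and compute and a tool call to move; the robot and the scene stay as the last step left them, time stands still between calls to the robot, and variables do not carry over. Pictures are saved under pics/ and viewed, at most 10 in all, crops included, and the job is handed in when it is done.

Besides the shell and the picture viewer there is one more tool, called after ">>>" as a command line: name --argument value ..., lists and objects as JSON in quotes. send_rows: Moves the arm, as the interface text tells. Its arguments: {"type":"object","properties":{"steps":{"type":"string"}},"required":["steps"]}

```bash
mkdir -p pics; cat > h.py <<'E'
import numpy as np, cv2
from scipy.spatial.transform import Rotation as R
from station import monitor, cams, hand_in
def T(cam):
    p=cams.camera_params(cam)
    if 'T' in p: return np.array(p['intrinsics']),np.array(p['T'])
    s=monitor.get_state(); M=np.eye(4); q=s['eef_rot']
    M[:3,:3]=R.from_quat([q[1],q[2],q[3],q[0]]).as_matrix(); M[:3,3]=s['tcp_pos']
    return np.array(p['intrinsics']),M@np.array(p['T_tool_cam'])
def cloud(d,K,M):
    v,u=np.mgrid[:400,:640]
    P=np.stack([(u-K[0,2])/K[0,0]*d,(v-K[1,2])/K[1,1]*d,d],-1)
    return P@M[:3,:3].T+M[:3,3]
def save(n,img): cv2.imwrite('pics/'+n,img[:,:,::-1])
E
python3 - <<'E'
from h import *
np.set_printoptions(precision=3,suppress=True)
print(monitor.get_state())
for c in ['scene','top']:
    K,M=T(c); img,d=cams.grab_frame(c); save(c+'0.png',img); P=cloud(d,K,M); np.save(c+'.npy',P)
    print(c,M[:3,3])
    for l in ['marker','rack','stand','candle','mug','glass_left','plate','spoon','tall_candle']:
        for r in cams.outline_of(c,l):
            if r['conf']<.3: continue
            Q=P[r['region']&(d>0)]
            if len(Q): print(l,round(r['conf'],2),np.array(r['xy'])*[640,400],np.median(Q,0),Q.min(0),Q.max(0))
    for l in ['marker_face','marker_window','hook_lowest','hook_end','marker','rack','stand']:
        for r in cams.tip_of(c,l):
            if r['conf']<.3: continue
            x=np.array(r['xy'])*[640,400]; print('tip',l,round(r['conf'],2),x,P[int(x[1]),int(x[0])])
E
```

```text
{'t': 0.0, 'joint_pos': array([-1.43 ,  0.264, -0.049,  1.259,  0.   ,  1.416]), 'qd': array([ 0.   ,  0.001,  0.   , -0.   , -0.   , -0.002]), 'joint_efforts': array([ -0.001, -63.761,  38.458,   0.013,  -0.   ,  -0.   ]), 'tcp_pos': array([ 0.153, -0.502,  0.25 ]), 'eef_rot': array([-0.001,  0.989,  0.147,  0.   ]), 'wrist_force': array([-0.594, -0.155,  0.315]), 'moment': array([ 0.012, -0.016,  0.037]), 'finger_force': 0.0, 'opening': 0.08566290839733673}
scene [ 1.194 -0.609  0.91 ]
rack 0.92 [212.288 259.28 ] [ 0.47  -0.335  0.018] [ 0.415 -0.379 -0.004] [ 0.505 -0.288  0.026]
rack 0.84 [260.096 237.8  ] [ 0.5   -0.192  0.027] [ 0.424 -0.248 -0.006] [ 0.543 -0.117  0.059]
rack 0.58 [200.32 213.48] [ 0.297 -0.263  0.037] [ 0.176 -0.349 -0.006] [ 0.364 -0.148  0.044]
stand 0.82 [354.496 188.68 ] [0.55  0.165 0.012] [ 0.43   0.11  -0.003] [0.599 0.328 0.144]
stand 0.65 [317.184 166.92 ] [0.373 0.162 0.012] [ 0.282  0.109 -0.003] [0.423 0.288 0.125]
stand 0.6 [409.472 176.8  ] [0.668 0.325 0.012] [ 0.589  0.119 -0.004] [0.804 0.48  0.171]
candle 0.66 [301.824 201.4  ] [0.481 0.001 
[... 3353 characters left out ...]
 0.67 [205.12 144.4 ] [0.711 0.36  0.016]
tip hook_lowest 0.56 [264.704 256.6  ] [0.372 0.174 0.111]
tip hook_lowest 0.51 [269.184 195.2  ] [0.545 0.161 0.07 ]
tip hook_end 0.77 [211.008 138.2  ] [0.71  0.318 0.112]
tip hook_end 0.67 [264.576 238.92 ] [0.42  0.187 0.002]
tip hook_end 0.64 [257.28 178.6 ] [0.588 0.185 0.142]
tip marker 0.75 [270.72 195.92] [0.55  0.165 0.008]
tip marker 0.56 [387.584 212.32 ] [ 0.484 -0.171  0.144]
tip rack 0.95 [384.704 215.8  ] [ 0.478 -0.171  0.065]
tip rack 0.83 [413.312 280.88 ] [ 0.285 -0.254  0.022]
tip stand 0.93 [266.496 195.68 ] [0.546 0.17  0.072]
tip stand 0.81 [266.304 256.6  ] [0.372 0.168 0.114]
tip stand 0.6 [215.68 156.6 ] [0.665 0.318 0.066]
```

View pics/scene0.png

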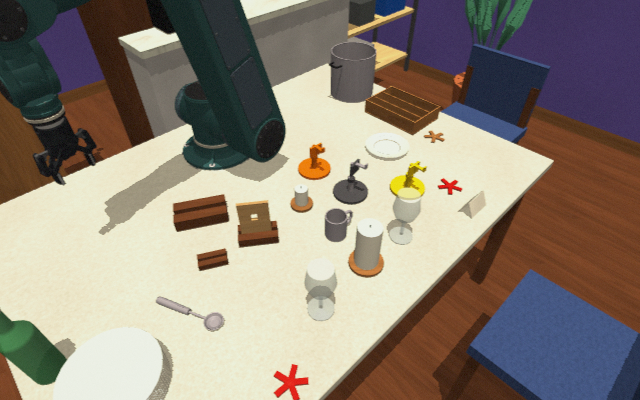

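View pics/top0.png

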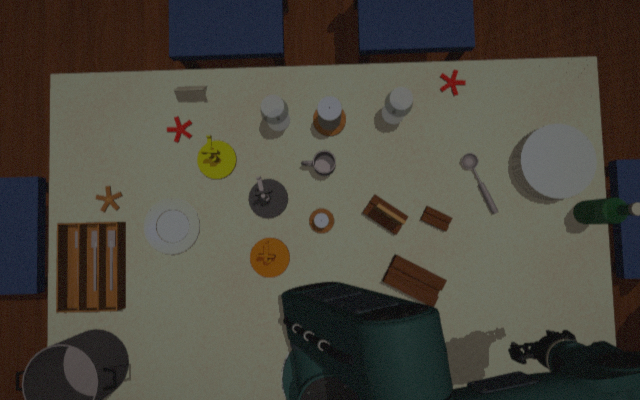

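The scene picture shows the marker in the middle-sized rack (258,220) and the gray stand at (352,175). The top picture shows the rack at (384,214) and the stand at (268,198). Next I'll work out the precise geometry.

```bash
python3 - <<'E'
from h import *
np.set_printoptions(precision=4,suppress=True)
im=cv2.imread('pics/scene0.png')
a=cv2.resize(im[190:260,215:300],(680,560),interpolation=cv2.INTER_CUBIC)
b=cv2.resize(im[145:210,320:400],(680,560),interpolation=cv2.INTER_CUBIC)
t=cv2.imread('pics/top0.png')
e=cv2.resize(t[185:245,350:420],(400,340),interpolation=cv2.INTER_CUBIC);f=cv2.resize(t[165:225,235:305],(400,340),interpolation=cv2.INTER_CUBIC)
o=np.vstack([np.hstack([cv2.resize(a,(400,260)),cv2.resize(b,(400,260))]),np.hstack([e,f])]); cv2.imwrite('pics/crop.png',o)
for c in ['scene','top']:
    P=np.load(c+'.npy'); 
    def box(x0,x1,y0,y1,z0,z1):
        m=(P[...,0]>x0)&(P[...,0]<x1)&(P[...,1]>y0)&(P[...,1]<y1)&(P[...,2]>z0)&(P[...,2]<z1); return P[m]
    def rect(Q): 
        r=cv2.minAreaRect((Q[:,:2]*1000).astype(np.float32)); return np.array(r[0]),np.array(r[1]),r[2],len(Q)
    print(c,'marker',rect(box(.42,.54,-.25,-.11,.05,.17)))
    Q=box(.42,.54,-.25,-.11,.05,.17); u,s,v=np.linalg.svd(Q-Q.mean(0)); print(v, Q.mean(0), s)
    print('marker top',rect(box(.42,.54,-.25,-.11,.138,.165)))
    print('rack',rect(box(.40,.56,-.26,-.10,.022,.038)))
    Q=box(.46,.62,.09,.25,.008,.017);print('foot',cv2.minEnclosingCircle((Q[:,:2]*1000).astype(np.float32)),len(Q))
    Q=box(.46,.62,.09,.25,.075,.2);print('head',len(Q)); print(Q[np.argsort(-Q[:,2])][::max(1,len(Q)//40)])
E
```

```text
scene marker (array([ 479.635 , -183.0249]), array([90.3423, 16.9207]), 55.48761749267578, 789)
[[ 0.0272  0.0009 -0.9996]
 [-0.5785 -0.8155 -0.0165]
 [-0.8153  0.5787 -0.0217]] [ 0.4822 -0.1848  0.1029] [0.8297 0.7427 0.0682]
marker top (array([ 478.8359, -182.2127]), array([89.5446, 14.3309]), 54.30711364746094, 129)
rack (array([ 482.1001, -180.1295]), array([119.795 ,  71.4989]), 55.106136322021484, 472)
foot ((538.8534545898438, 169.74539184570312), 61.43514633178711) 537
head 153
[[0.5881 0.18   0.1444]
 [0.5892 0.1837 0.143 ]
 [0.5872 0.1767 0.1417]
 [0.5871 0.1772 0.1375]
 [0.5859 0.1742 0.1345]
 [0.589  0.1851 0.1342]
 [0.5766 0.1801 0.134 ]
 [0.5458 0.1862 0.1338]
 [0.5731 0.1698 0.1337]
 [0.5616 0.1733 0.1334]
 [0.55   0.1626 0.1328]
 [0.5473 0.1751 0.1325]
 [0.5434 0.1939 0.1324]
 [0.5503 0.1861 0.1323]
 [0.5517 0.1655 0.1322]
 [0.5648 0.1794 0.1318]
 [0.5522 0.1744 0.1316]
 [0.5554 0.171  0.1312]
 [0.581  0.1755 0.131 ]
 [0.5542 0.1488 0.1307]
 [0.5475 0.1943 0.1304]
 [0.5779 0.1743 0.13  ]
 [0.5576 0.1545 0.1294]
 [0.5929 0.1763 0.1293]
 [0.5559 0.1611 0.1289]
 [0.5744 
[... 1436 characters left out ...]
44]
 [0.5778 0.1778 0.1343]
 [0.5495 0.1644 0.1341]
 [0.5496 0.1672 0.1339]
 [0.5472 0.1812 0.1337]
 [0.5638 0.1782 0.1336]
 [0.5583 0.1783 0.1335]
 [0.5697 0.1837 0.1328]
 [0.5473 0.1842 0.1327]
 [0.5581 0.1701 0.1324]
 [0.552  0.1507 0.1321]
 [0.5525 0.1675 0.1317]
 [0.5578 0.1535 0.1309]
 [0.5421 0.1902 0.1302]
 [0.5471 0.1678 0.1297]
 [0.5362 0.1764 0.1295]
 [0.5494 0.1511 0.1292]
 [0.5754 0.1758 0.1286]
 [0.5529 0.1707 0.128 ]
 [0.5728 0.1788 0.1275]
 [0.5814 0.1788 0.1264]
 [0.5846 0.1847 0.1243]
 [0.542  0.1689 0.1225]
 [0.553  0.1494 0.1188]
 [0.5504 0.1497 0.1165]
 [0.5564 0.1502 0.1116]
 [0.5436 0.1825 0.1053]
 [0.5379 0.1663 0.0988]
 [0.552  0.1494 0.0949]
 [0.5394 0.1663 0.0758]]
```

View pics/crop.png

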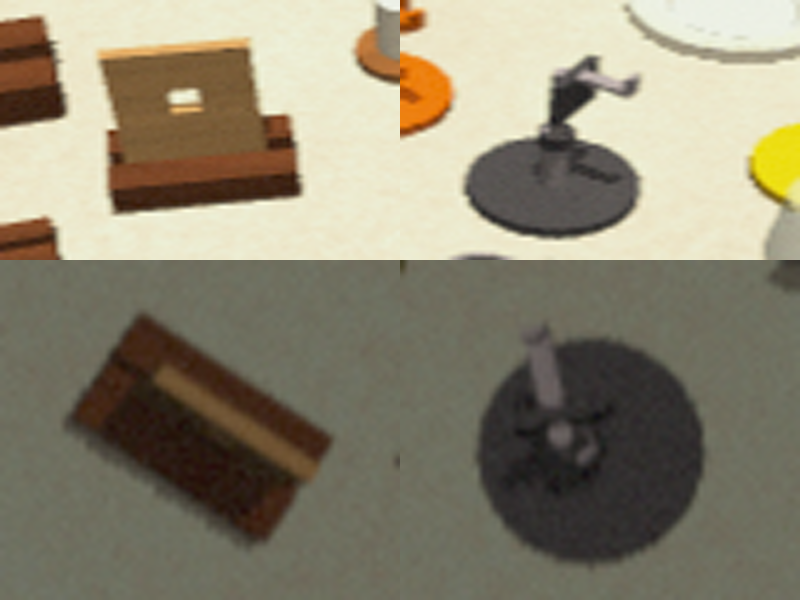

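The visible +x/−y side of the marker looks plain in the crop, at about (180,100), so the star is probably on the back. The hook points roughly along +x, with the lip at crop (630,85). I'll check the camera mount and plan a first move that looks at the back face.

```bash
cat >> h.py <<'E'
def rot():
    q=monitor.get_state()['eef_rot']; return R.from_quat([q[1],q[2],q[3],q[0]])
def down(yaw): # tool x at yaw, z down
    c,s=np.cos(yaw),np.sin(yaw); return R.from_matrix(np.array([[c,s,0],[s,-c,0],[0,0,-1.]]))
def plan(p,r,n,turn=None,r0=None,p0=None):
    """n rows: interpolate to p,r; turn= full signed yaw change (world) if the long way"""
    r0=r0 or rot(); p0=np.array(monitor.get_state()['tcp_pos'] if p0 is None else p0); p=np.array(p)
    w=(r0.inv()*r).as_rotvec() if turn is None else np.array([0,0,-turn])
    for i in range(n):
        ri=r0*R.from_rotvec(w*i/n); print(np.round(ri.inv().apply((p-p0)/n)*100,2),np.round(w/n,3))
E
python3 - <<'E'
from h import *
np.set_printoptions(precision=3,suppress=True)
p=cams.camera_params('wrist'); print(p)
K=np.array(p['intrinsics']);C=np.array(p['T_tool_cam'])
# candidate view pose B (yaw 54.5) : where do back face points project?
for yaw in [54.5,144.5,234.5,-35.5]:
  for tcp in [(.4,-.125,.25),(.36,-.09,.22)]:
    r=down(np.radians(yaw)); M=np.eye(4);M[:3,:3]=r.as_matrix();M[:3,3]=tcp;M=M@C
    q=np.linalg.inv(M)@np.array([.474,-.176,.055,1]); print(yaw,tcp,M[:3,3],(K@q[:3]/q[2])[:2],q[2])
s=monitor.get_state()['tcp_pos']
# better stand foot/hook geometry
P=np.load('top.npy'); P2=np.load('scene.npy')
for A in (P,P2):
    m=(np.hypot(A[...,0]-.54,A[...,1]-.17)<.08)&(abs(A[...,2]-.012)<.008)
    mask=m.astype(np.uint8); 
    Q=A[m][:,:2]; Q=Q[np.hypot(*(Q-[.54,.17]).T)<.066]; print('foot',np.percentile(Q,[.5,99.5],axis=0).mean(0),cv2.minEnclosingCircle((Q*1000).astype(np.float32)))
    m=(np.hypot(A[...,0]-.54,A[...,1]-.17)<.08)&(A[...,2]>.125)
    Q=A[m]; s_=Q[Q[:,0]>.562]; v=cv2.fitLine((s_[:,:2]*1000).astype(np.float32),cv2.DIST_HUBER,0,.01,.01).ravel(); print('strip',v,np.degrees(np.arctan2(v[1],v[0])),np.median(s_[s_[:,2]<.139],0),s_[s_[:,0]>.585].mean(0))
E
```

```text
{'intrinsics': array([[314.103,   0.   , 323.632],
       [  0.   , 314.103, 195.883],
       [  0.   ,   0.   ,   1.   ]]), 'T_tool_cam': array([[ 0.001, -0.958, -0.288,  0.074],
       [ 1.   ,  0.001, -0.001, -0.   ],
       [ 0.001, -0.288,  0.958, -0.123],
       [ 0.   ,  0.   ,  0.   ,  1.   ]])}
54.5 (0.4, -0.125, 0.25) [ 0.443 -0.065  0.373] [410.755 174.856] 0.32566540880618294
54.5 (0.36, -0.09, 0.22) [ 0.403 -0.03   0.343] [474.343 187.396] 0.2983913809362248
144.5 (0.4, -0.125, 0.25) [ 0.34  -0.082  0.373] [325.281 254.363] 0.35204424500992537
144.5 (0.36, -0.09, 0.22) [ 0.3   -0.047  0.343] [320.383 311.696] 0.3385413099656801
234.5 (0.4, -0.125, 0.25) [ 0.357 -0.185  0.373] [237.686 177.395] 0.32670158858542486
234.5 (0.36, -0.09, 0.22) [ 0.317 -0.15   0.343] [172.87  179.251] 0.2965143320546977
-35.5 (0.4, -0.125, 0.25) [ 0.46  -0.168  0.373] [322.678  84.417] 0.30032275238168243
-35.5 (0.36, -0.09, 0.22) [ 0.42  -0.133  0.343] [328.966  13.832] 0.2563644030252425
foot [0.54  0.171] ((539.7060546875, 169.6953125), 65.54888916015625)
strip [  0.98    0.198 577.599 179.513] 11.448655 [0.575 0.178 0.134] [0.588 0.181 0.14 ]
foot [0.54  0.171] ((541.0243530273438, 170.5672607421875), 62.79911804199219)
strip [  0.98    0.199 580.062 176.198] 11.454406 [0.578 0.176 0.132] [0.589 0.179 0.136]
```

```bash
python3 - <<'E'
from h import *
np.set_printoptions(suppress=True)
plan([.36,-.09,.2],down(np.radians(54.5)),16)
E
```

```text
[ 1.99 -2.09  0.31] [-0.    -0.    -0.041]
[ 2.07 -2.    0.31] [-0.    -0.    -0.041]
[ 2.15 -1.92  0.31] [-0.    -0.    -0.041]
[ 2.23 -1.83  0.31] [-0.    -0.    -0.041]
[ 2.3  -1.73  0.31] [-0.    -0.    -0.041]
[ 2.37 -1.64  0.31] [-0.    -0.    -0.041]
[ 2.44 -1.54  0.31] [-0.    -0.    -0.041]
[ 2.5  -1.44  0.31] [-0.    -0.    -0.041]
[ 2.55 -1.34  0.31] [-0.    -0.    -0.041]
[ 2.61 -1.23  0.31] [-0.    -0.    -0.041]
[ 2.66 -1.12  0.31] [-0.    -0.    -0.041]
[ 2.7  -1.01  0.31] [-0.    -0.    -0.041]
[ 2.74 -0.9   0.31] [-0.    -0.    -0.041]
[ 2.77 -0.79  0.31] [-0.    -0.    -0.041]
[ 2.8  -0.67  0.31] [-0.    -0.    -0.041]
[ 2.83 -0.56  0.31] [-0.    -0.    -0.041]
```

>>> send_rows --steps "2 -2.1 0.3 0 0 -0.04 4; 2.1 -2 0.3 0 0 -0.04 4; 2.2 -1.9 0.3 0 0 -0.04 4; 2.2 -1.8 0.3 0 0 -0.04 4; 2.3 -1.7 0.3 0 0 -0.04 4; 2.4 -1.6 0.3 0 0 -0.04 4; 2.4 -1.5 0.3 0 0 -0.04 4; 2.5 -1.4 0.3 0 0 -0.04 4"

```text
t: 2.7
tcp_pos: [0.2589, -0.2972, 0.2263]
eef_rot: [0.0, 0.953, 0.304, 0.0]
wrist_force: [0.2, 0.6, 1.5]
opening: 0.0402
finger_force: 0.0
```

>>> send_rows --steps "2.5 -1.3 0.3 0 0 -0.04 4; 2.6 -1.2 0.3 0 0 -0.04 4; 2.7 -1.1 0.3 0 0 -0.04 4; 2.7 -1 0.3 0 0 -0.04 4; 2.7 -0.9 0.3 0 0 -0.04 4; 2.8 -0.8 0.3 0 0 -0.04 4; 2.8 -0.7 0.3 0 0 -0.04 4; 0 0 0 0 0 0 4"

```text
t: 3.7
tcp_pos: [0.3515, -0.1182, 0.2052]
eef_rot: [-0.0, 0.901, 0.434, 0.0]
wrist_force: [0.3, 0.2, -0.5]
opening: 0.0398
finger_force: 0.0
```

```bash
python3 - <<'E'
from h import *
np.set_printoptions(precision=4,suppress=True)
K,M=T('wrist'); img,d=cams.grab_frame('wrist'); save('w1.png',img); P=cloud(d,K,M); np.save('w1.npy',P)
for l in ['marker_face','marker_window','marker']:
    for r in cams.tip_of('wrist',l):
        x=np.array(r['xy'])*[640,400]; print(l,round(r['conf'],2),x,P[int(x[1]),int(x[0])])
m=(np.abs(P[...,0]-.48)<.06)&(np.abs(P[...,1]+.18)<.06)
def rect(Q): return cv2.minAreaRect((Q[:,:2]*1000).astype(np.float32)),len(Q)
z=P[...,2]
print('top',rect(P[m&(z>.138)&(z<.16)]),np.median(z[m&(z>.14)])); print('rack',rect(P[m&(z>.024)&(z<.036)]))
n=np.array([-.815,.58]); Q=P[m&(z>.034)&(z<.14)]; a=(Q[:,:2]-[.4805,-.1805])@n; b=(Q[:,:2]-[.4805,-.1805])@[.58,.815]
for zz in (.04,.05,.06,.07,.1,.12): 
  s=abs(Q[:,2]-zz)<.006; print(zz,[round(float(np.median(a[s&(abs(b-c)<.008)])),4) for c in (-.036,-.015,0,.015,.036)])
print(monitor.get_state()['tcp_pos'],monitor.get_state()['eef_rot'],monitor.get_state()['t'])
E
```

```text
marker_face 0.73 [471.488 151.48 ] [ 0.4739 -0.174   0.0507]
marker_window 0.9 [504.896 161.   ] [ 0.5099 -0.226  -0.0011]
marker 0.56 [461.824 144.92 ] [ 0.4758 -0.1713  0.0288]
top (((478.8498840332031, -181.0843963623047), (90.08983612060547, 12.43361759185791), 55.13538360595703), 3527) 0.14425106685746814
rack (((480.9114074707031, -178.01104736328125), (119.9179458618164, 67.3639907836914), 54.40314483642578), 4718)
0.04 [0.0059, 0.0063, 0.0091, 0.0063, 0.0061]
0.05 [0.0059, 0.0088, 0.0092, 0.0066, 0.006]
0.06 [0.0059, 0.0064, 0.0087, 0.0063, 0.006]
0.07 [0.0058, 0.006, 0.0062, 0.006, 0.006]
0.1 [0.0058, 0.0058, 0.0058, 0.0059, 0.006]
0.12 [0.0057, 0.0058, 0.0059, 0.0059, 0.006]
[ 0.3511 -0.1199  0.2054] [0.0001 0.9016 0.4326 0.    ] 3.9
```

View pics/w1.png

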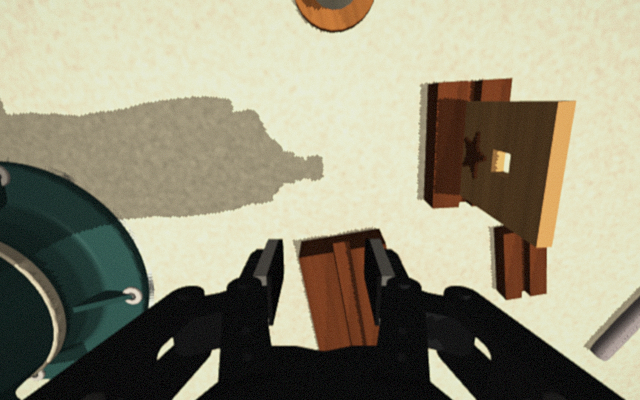

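The star shows on this back face at (472,152), and the depth is 3 mm proud there. So marker +x points to about 144.6°. Next I'll plan the grasp with tool yaw 54.6°.

```bash
python3 - <<'E'
from h import *
np.set_printoptions(suppress=True)
s=monitor.get_state(); print(s['joint_pos'],s['tcp_pos'],s['wrist_force'])
plan([.479,-.1811,.2054],down(np.radians(54.6)),7)
E
```

```text
[-0.54968287  0.02069681 -0.47084611  1.07900254 -0.00015074  1.69710245] [ 0.35106921 -0.1199083   0.2053794 ] [0.50697464 0.10147586 0.67087223]
[0.46 1.97 0.  ] [ 0.     0.    -0.008]
[0.45 1.98 0.  ] [ 0.     0.    -0.008]
[0.43 1.98 0.  ] [ 0.     0.    -0.008]
[ 0.41  1.98 -0.  ] [ 0.     0.    -0.008]
[ 0.4   1.99 -0.  ] [ 0.     0.    -0.008]
[ 0.38  1.99 -0.  ] [ 0.     0.    -0.008]
[ 0.36  1.99 -0.  ] [ 0.     0.    -0.008]
```

>>> send_rows --steps "0.4 2 0 0 0 -0.01 4; 0.4 2 0 0 0 -0.01 4; 0.4 2 0 0 0 -0.01 4; 0.4 2 0 0 0 -0.01 4; 0.4 2 0 0 0 -0.01 4; 0.4 2 0 0 0 -0.008 4; 0.4 1.9 0 0 0 0 4; 0 0 0 0 0 0 4"

```text
t: 4.9
tcp_pos: [0.4804, -0.1819, 0.2047]
eef_rot: [-0.0, 0.889, 0.459, -0.0]
wrist_force: [0.2, 0.5, -1.0]
opening: 0.0401
finger_force: 0.0
```

```bash
python3 - <<'E'
from h import *
np.set_printoptions(suppress=True)
s=monitor.get_state(); print(s['joint_pos'],s['tcp_pos'],s['wrist_force'],s['moment'])
plan([.479,-.1811,.143],down(np.radians(54.6)),1)
K,M=T('wrist'); img,d=cams.grab_frame('wrist'); save('w2.png',img); P=cloud(d,K,M)
m=(np.abs(P[...,0]-.48)<.06)&(np.abs(P[...,1]+.18)<.06); z=P[...,2]
Q=P[m&(z>.138)&(z<.152)]; print(cv2.minAreaRect((Q[:,:2]*1000).astype(np.float32)),len(Q),np.median(Q,0))
E
```

```text
[-0.52072974  0.26240565 -0.17511459  1.13331018 -0.00001481  1.66771032] [ 0.48035906 -0.18189844  0.20467895] [ 0.20257246  0.47161997 -1.03797647] [ 0.02445316 -0.01392235  0.01093132]
[-0.01 -0.16  6.17] [-0.  0.  0.]
((478.8348693847656, -181.10865783691406), (90.35938262939453, 9.70008373260498), 54.853302001953125) 2150 [ 0.4814695  -0.17754523  0.14458959]
```

>>> send_rows --steps "0 -0.1 1.2 0 0 0 4; 0 -0.06 1.2 0 0 0 4; 0 0 1.2 0 0 0 4; 0 0 1.2 0 0 0 4; 0 0 1 0 0 0 4; 0 0 0.4 0 0 0 3; 0 0 0 0 0 0 2; 0 0 0 0 0 0 1.2"

```text
t: 5.95
tcp_pos: [0.4779, -0.1798, 0.1436]
eef_rot: [0.0, 0.888, 0.459, 0.0]
wrist_force: [-0.8, -0.0, 0.7]
opening: 0.0121
finger_force: 0.0
```

>>> send_rows --steps "0 0 0 0 0 0 0.5; 0 0 0 0 0 0 0; 0 0 0 0 0 0 0; 0 0 0 0 0 0 0; 0 0 -0.5 0 0 0 0; 0 0 -1 0 0 0 0; 0 0 -1.5 0 0 0 0; 0 0 -1.5 0 0 0 0"

```text
t: 6.95
tcp_pos: [0.4776, -0.1796, 0.1892]
eef_rot: [-0.0, 0.888, 0.459, -0.0]
wrist_force: [-0.1, 0.7, -0.0]
opening: 0.0084
finger_force: 59.4
```

>>> send_rows --steps "0 0 -1.5 0 0 -0.1 0; 0 0 -1.5 0 0 -0.18 0; 0 0 -1.5 0 0 -0.18 0; 0 0 -1.5 0 0 -0.18 0; 0 0 -1.5 0 0 -0.18 0; 0 0 -1.5 0 0 -0.18 0; 0 0 -1.5 0 0 -0.18 0; 0 0 -1 0 0 -0.18 0"

```text
t: 7.95
tcp_pos: [0.4776, -0.1796, 0.3045]
eef_rot: [0.0, 0.399, 0.917, -0.0]
wrist_force: [0.4, 0.1, -1.4]
opening: 0.0088
finger_force: 59.4
```

```bash
python3 - <<'E'
from h import *
np.set_printoptions(suppress=True)
s=monitor.get_state(); print(s['joint_pos'],s['tcp_pos'],s['wrist_force'])
x=rot().as_matrix()[:,0]; y=np.degrees(np.arctan2(x[1],x[0])); print(y)
t=np.radians(281.4-y%360); print(t)
plan([.648,.192,.31],None,15,turn=t)
E
```

```text
[-0.51949303  0.22675583  0.0477409   1.39124925  0.00002472  0.30235927] [ 0.47761964 -0.17959702  0.30447505] [ 0.41835943  0.14064943 -1.41882832]
132.91132991347808
2.59161619491742
[ 1.04  2.52 -0.04] [ 0.     0.    -0.173]
[ 0.59  2.66 -0.04] [ 0.     0.    -0.173]
[ 0.13  2.72 -0.04] [ 0.     0.    -0.173]
[-0.34  2.7  -0.04] [ 0.     0.    -0.173]
[-0.8   2.6  -0.04] [ 0.     0.    -0.173]
[-1.24  2.43 -0.04] [ 0.     0.    -0.173]
[-1.64  2.18 -0.04] [ 0.     0.    -0.173]
[-1.99  1.86 -0.04] [ 0.     0.    -0.173]
[-2.28  1.49 -0.04] [ 0.     0.    -0.173]
[-2.5   1.08 -0.04] [ 0.     0.    -0.173]
[-2.65  0.63 -0.04] [ 0.     0.    -0.173]
[-2.72  0.17 -0.04] [ 0.     0.    -0.173]
[-2.71 -0.3  -0.04] [ 0.     0.    -0.173]
[-2.62 -0.76 -0.04] [ 0.     0.    -0.173]
[-2.45 -1.2  -0.04] [ 0.     0.    -0.173]
```

>>> send_rows --steps "1 2.5 0 0 0 -0.17 0; 0.6 2.7 0 0 0 -0.17 0; 0.1 2.7 0 0 0 -0.17 0; -0.3 2.7 0 0 0 -0.17 0; -0.8 2.6 0 0 0 -0.17 0; -1.2 2.4 0 0 0 -0.17 0; -1.6 2.2 0 0 0 -0.17 0; -2 1.9 0 0 0 -0.17 0"

```text
t: 8.95
tcp_pos: [0.571, 0.0179, 0.3038]
eef_rot: [0.0, -0.266, 0.964, -0.0]
wrist_force: [-0.4, -0.5, -1.4]
opening: 0.0088
finger_force: 59.4
```

>>> send_rows --steps "-2.3 1.5 0 0 0 -0.17 0; -2.5 1.1 0 0 0 -0.17 0; -2.6 0.6 0 0 0 -0.17 0; -2.7 0.2 0 0 0 -0.17 0; -2.7 -0.3 0 0 0 -0.17 0; -2.6 -0.8 0 0 0 -0.17 0; -2.4 -1.2 0 0 0 -0.12 0; 0 0 0 0 0 0 0"

```text
t: 9.95
tcp_pos: [0.6567, 0.1876, 0.303]
eef_rot: [0.0, 0.743, -0.669, -0.0]
wrist_force: [-1.0, -0.2, -0.2]
opening: 0.0086
finger_force: 59.4
```

```bash
python3 - <<'E'
from h import *
np.set_printoptions(suppress=True,precision=4)
s=monitor.get_state(); print(s['joint_pos'],s['tcp_pos'],s['wrist_force'])
x=rot().as_matrix()[:,0]; print(np.degrees(np.arctan2(x[1],x[0])))
K,M=T('wrist'); img,d=cams.grab_frame('wrist'); save('w3.png',img); P=cloud(d,K,M); np.save('w3.npy',P)
z=P[...,2]; m=(np.hypot(P[...,0]-.56,P[...,1]-.175)<.055)&(z>.09)&(z<.16)
Q=P[m]; print(len(Q)); h=np.histogram(Q[:,2],np.arange(.09,.16,.003)); print(h[0],h[1][:1])
np.save('head.npy',Q)
E
```

```text
[ 0.159   0.5615  0.5785  1.5885  0.0002 -1.5156] [0.6567 0.1876 0.303 ] [-1.046  -0.1727 -0.1662]
-84.04994282746446
1566
[  0  19  39  26  25  40  29  36  37  38  43  45 136 123 816  16  12  10
  76   0   0   0   0] [0.09]
```

View pics/w3.png

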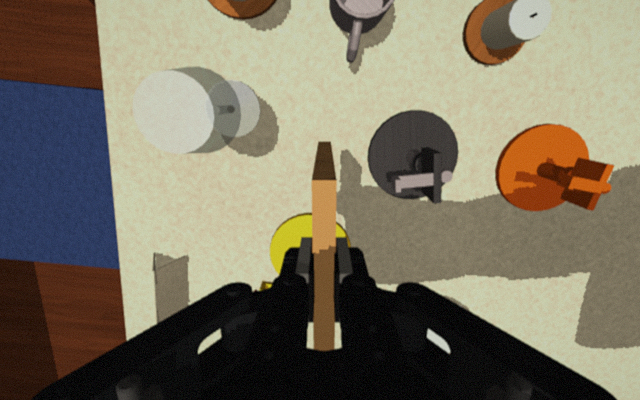

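The wrist view shows the stand with its strip at (415,183), the plate at (432,175), and the marker edge-on at (324,210). I'll fit both from this one frame.

```bash
python3 - <<'E'
from h import *
np.set_printoptions(suppress=True,precision=4)
Q=np.load('head.npy'); P=np.load('w3.npy')
S=Q[(Q[:,2]>.128)&(Q[:,2]<.1365)]
O=np.array([.540,.1705])
from scipy.optimize import least_squares
# strip+plate+lip top region: look at local coords
yaw=np.radians(11.4)
def loc(X,yaw): e=np.array([np.cos(yaw),np.sin(yaw)]); n=np.array([-e[1],e[0]]); return np.c_[(X[:,:2]-O)@e,(X[:,:2]-O)@n,X[:,2]]
s=loc(S,yaw); st=s[(s[:,0]>.018)&(s[:,0]<.046)]
print('strip z',np.median(st[:,2]))
for a in np.arange(.018,.046,.004):
    k=(st[:,0]>=a)&(st[:,0]<a+.004); 
    if k.sum()>4: print(round(a,3),k.sum(),np.percentile(st[k,1],[3,50,97]))
L=Q[(Q[:,2]>.141)&(Q[:,2]<.15)]; print('lip',cv2.minAreaRect((L[:,:2]*1000).astype(np.float32)),len(L),np.median(L,0),np.median(loc(L,yaw),0),loc(L,yaw).min(0),loc(L,yaw).max(0))
F=loc(Q[(Q[:,2]>.09)&(Q[:,2]<.128)],yaw); 
print('low pts by y'); 
for b in np.arange(-.03,.03,.005):
    k=(F[:,1]>=b)&(F[:,1]<b+.005)
    if k.sum(): print(round(b,3),k.sum(),np.percentile(F[k,0],[5,50,95]),np.median(F[k,2]))
pl=s[(s[:,0]<.018)]; print('plate top',len(pl))
for b in np.arange(-.03,.03,.005):
    k=(pl[:,1]>=b)&(pl[:,1]<b+.005)
    if k.sum()>2: print(round(b,3),k.sum(),np.percentile(pl[k,0],[5,50,95]),np.median(pl[k,2]))
# foot circle & marker top
z=P[...,2]; m=(np.hypot(P[...,0]-.54,P[...,1]-.1705)<.08)&(abs(z-.012)<.006); X=P[m][:,:2]; X=X[np.hypot(*(X-O).T)<.0655]
hull=cv2.convexHull((X*1000).astype(np.float32))[:,0]; A=np.c_[2*hull,np.ones(len(hull))]; c=np.linalg.lstsq(A,(hull**2).sum(1),rcond=None)[0]; print('foot',c[:2],np.sqrt(c[2]+c[0]**2+c[1]**2),z[m].mean())
m=(np.hypot(P[...,0]-.6567,P[...,1]-.1876)<.06)&(z>.298)&(z<.312); X=P[m]
print('marker top',cv2.minAreaRect((X[:,:2]*1000).astype(np.float32)),len(X),np.median(X[:,2]))
E
```

```text
strip z 0.13322214060174284
0.018 55 [-0.0045  0.001   0.0072]
0.022 53 [-0.0044  0.0012  0.0069]
0.026 57 [-0.0045  0.0005  0.0071]
0.03 56 [-0.0045  0.0014  0.0075]
0.034 57 [-0.0044  0.001   0.0069]
0.038 56 [-0.0044  0.0012  0.0073]
0.042 44 [-0.0044  0.0002  0.007 ]
lip ((589.1265869140625, 181.91864013671875), (5.117785453796387, 12.05712890625), 10.96595573425293) 86 [0.5895 0.1816 0.1451] [0.0507 0.0011 0.1451] [ 0.0478 -0.0046  0.1411] [0.053  0.0075 0.1465]
low pts by y
-0.025 77 [0.0074 0.0128 0.0141] 0.1131373351314568
-0.02 52 [0.0135 0.0139 0.0142] 0.11178371024117614
-0.015 53 [0.0136 0.014  0.0143] 0.11166345057471816
-0.01 52 [0.0134 0.0139 0.0142] 0.11307938880000942
-0.005 68 [-0.0028  0.0135  0.0142] 0.11850248518886689
0.0 36 [-0.0048  0.0008  0.0137] 0.12745411691966604
0.005 5 [-0.0033  0.0013  0.0031] 0.1278696883785977
0.01 19 [0.0134 0.0138 0.0141] 0.12262392259132582
0.015 38 [0.0134 0.0139 0.0141] 0.11488370925632219
0.02 45 [0.0133 0.0137 0.0141] 0.11386486268890239
0.025 9 [0.0133 0.0135 0.0137] 0.11094472567482466
plate top 595
-0.025 45 [0.0066 0.011  0.014 ] 0.13274625601021345
-0.02 55 [0.0067 0.011  0.0141] 0.13304964983597534
-0.015 53 [0.0061 0.0105 0.014 ] 0.1331470866022319
-0.01 51 [0.0063 0.0112 0.014 ] 0.13317296475324736
-0.005 94 [-0.0022  0.0101  0.0173] 0.13296573279200227
0.0 91 [-0.0032  0.0097  0.0171] 0.13311488088260737
0.005 62 [-0.0015  0.0102  0.0156] 0.13295323909174886
0.01 45 [0.0072 0.011  0.014 ] 0.13324682365868162
0.015 45 [0.0072 0.011  0.014 ] 0.13310848243068357
0.02 44 [0.0068 0.0108 0.0139] 0.13330712978671425
0.025 10 [0.0072 0.0105 0.0137] 0.13319095981725018
foot [539.8419 171.8006] 59.43850020666782 0.011656626898334658
marker top ((656.60546875, 185.72747802734375), (34.76774597167969, 82.1415023803711), 22.212982177734375) 4763 0.30392917383818696
```

```bash
python3 - <<'E'
from h import *
np.set_printoptions(suppress=True,precision=4)
P=np.load('w3.npy'); s=monitor.get_state(); r=rot(); t=s['tcp_pos']
q=r.inv().apply(P.reshape(-1,3)-t); print(t,s['wrist_force'])
k=(abs(q[:,1])<.012)&(q[:,0]>.013)&(q[:,0]<.06)&(abs(q[:,2])<.006); X=q[k]
print(len(X),'top z(tool)',np.median(X[:,2]),'x max',np.percentile(X[:,0],[95,98,99.5]))
for a in np.arange(.013,.046,.005):
    m=(X[:,0]>=a)&(X[:,0]<a+.005)
    if m.sum()>5: print(round(a,3),m.sum(),np.percentile(X[m,1],[2,50,98]),np.median(X[m,2]))
yaw=np.radians(11.3); O=np.array([.5397,.1718]); e=np.array([np.cos(yaw),np.sin(yaw)])
p=O+.0505*e; print('lip target',p); plan([*p,.285],down(np.radians(281.3)),8)
E
```

```text
[0.6565 0.1867 0.3032] [ 0.557   0.3933 -0.9865]
1664 top z(tool) -0.0006379401390264588 x max [0.0419 0.042  0.0422]
0.013 260 [-0.0062 -0.0011  0.0036] -0.0006532113709416174
0.018 256 [-0.0062 -0.0015  0.0035] -0.0007347058325091618
0.023 272 [-0.0061 -0.0012  0.0034] -0.0006612732377927928
0.028 278 [-0.0061 -0.0014  0.0034] -0.0006852214845997661
0.033 277 [-0.0061 -0.0012  0.0033] -0.0005877789485051843
0.038 321 [-0.006  -0.0012  0.0032] -0.0003702916707732113
lip target [0.5892 0.1817]
[-0.02  0.84  0.23] [ 0.    -0.    -0.012]
[-0.03  0.84  0.23] [ 0.    -0.    -0.012]
[-0.04  0.84  0.23] [ 0.    -0.    -0.012]
[-0.05  0.84  0.23] [ 0.    -0.    -0.012]
[-0.06  0.84  0.23] [ 0.    -0.    -0.012]
[-0.07  0.84  0.23] [ 0.    -0.    -0.012]
[-0.08  0.84  0.23] [ 0.    -0.    -0.012]
[-0.09  0.84  0.23] [ 0.    -0.    -0.012]
```

>>> send_rows --steps "0 0.9 0.3 0 0 -0.02 0; 0 0.9 0.3 0 0 -0.02 0; 0 0.9 0.3 0 0 -0.02 0; -0.1 0.9 0.3 0 0 -0.02 0; -0.1 0.9 0.3 0 0 -0.015 0; -0.1 0.9 0.3 0 0 0 0; -0.1 0.9 0.2 0 0 0 0; -0.1 0.5 0 0 0 0 0"

```text
t: 11.0
tcp_pos: [0.5878, 0.1799, 0.2836]
eef_rot: [-0.0, 0.773, -0.635, 0.0]
wrist_force: [0.2, -1.0, -0.8]
opening: 0.0087
finger_force: 59.4
```

>>> send_rows --steps "0 0 0 0 0 0 0; 0 0 0 0 0 0 0; 0 0 0 0 0 0 0; 0 0 0 0 0 0 0; 0 0 0 0 0 0 0; 0 0 0 0 0 0 0; 0 0 0 0 0 0 0; 0 0 0 0 0 0 0"

```text
t: 12.0
tcp_pos: [0.5885, 0.1803, 0.2833]
eef_rot: [0.0, 0.773, -0.634, 0.0]
wrist_force: [-0.2, -0.5, -1.0]
opening: 0.0087
finger_force: 59.4
```

```bash
cat > rel.py <<'E'
from h import *
np.set_printoptions(suppress=True,precision=4)
s=monitor.get_state(); r=rot(); t=s['tcp_pos']; x=r.as_matrix()[:,0]
K,M=T('wrist'); img,d=cams.grab_frame('wrist'); P=cloud(d,K,M); np.save('wl.npy',P); save('wl.png',img)
print('t',s['t'],'tcp',t,'yaw',np.degrees(np.arctan2(x[1],x[0])),'F',s['wrist_force'],'M',s['moment'])
q=r.inv().apply(P.reshape(-1,3)-t)
k=(abs(q[:,1])<.012)&(q[:,0]>.013)&(q[:,0]<.06)&(abs(q[:,2])<.006); X=q[k]
if len(X):
    mx=np.percentile(X[:,0],99)-.045; v=np.polyfit(X[:,0],X[:,1],1)
    lo,hi=np.percentile(X[:,1],[1,99]); print('marker in tool: x',mx,'y',(lo+hi)/2,hi-lo,'top z',np.median(X[:,2]),'slope',v[0],'zslope',np.polyfit(X[:,0],X[:,2],1)[0])
yaw=np.radians(11.3); O=np.array([.5397,.1718]); e=np.array([np.cos(yaw),np.sin(yaw)]); n=np.array([-e[1],e[0]])
W=P.reshape(-1,3); W=W[(W[:,2]>.09)&(W[:,2]<.16)]; L=np.c_[(W[:,:2]-O)@e,(W[:,:2]-O)@n,W[:,2]]
a=L[(L[:,0]>.017)&(L[:,0]<.047)&(abs(L[:,1])<.012)&(L[:,2]>.129)&(L[:,2]<.1375)]
if len(a): print('strip y',np.percentile(a[:,1],[2,98]),len(a),'z',np.median(a[:,2]))
a=L[(L[:,0]>.006)&(L[:,0]<.02)&(abs(L[:,1])<.026)&(abs(L[:,1])>.008)&(L[:,2]<.13)]
if len(a): print('plate x',np.median(a[:,0]),len(a),np.polyfit(a[:,1],a[:,0],1)[0])
a=L[(L[:,0]>.045)&(L[:,0]<.056)&(abs(L[:,1])<.012)&(L[:,2]>.14)&(L[:,2]<.15)]
if len(a): print('lip',a.min(0),a.max(0),len(a))
mc=t+r.apply([mx if len(X) else 0,(lo+hi)/2 if len(X) else 0,0]); print('marker centre in stand',(mc[:2]-O)@e,(mc[:2]-O)@n)
E
python3 rel.py
```

```text
t 12.0 tcp [0.5885 0.1803 0.2833] yaw -78.74554462025603 F [-0.2398 -0.4589 -0.9526] M [ 0.0123 -0.0196  0.017 ]
marker in tool: x -0.0018832373664876972 y -0.0009871324668381978 0.009683818701820925 top z -0.0008531743244491368 slope -0.0028463262643869747 zslope 0.03313586601182552
strip y [-0.0058  0.0056] 340 z 0.13308089356510236
plate x 0.013843503242156815 196 0.049664473696990015
marker centre in stand 0.05052406873092404 0.0006912041680748205
```

>>> send_rows --steps "0.07 0 0.1 0 0 0 0; 0 0 0.1 0 0 0 0; 0 0 0.1 0 0 0 0; 0 0 0.1 0 0 0 0; 0 0 0.1 0 0 0 0; 0 0 0.1 0 0 0 0; 0 0 0 0 0 0 0; 0 0 0 0 0 0 0"

```text
t: 13.05
tcp_pos: [0.5887, 0.1797, 0.2773]
eef_rot: [-0.0, 0.773, -0.634, 0.0]
wrist_force: [0.3, 0.2, -0.5]
opening: 0.0085
finger_force: 59.4
```

>>> send_rows --steps "0 0 0.03 0 0 0 0; 0 0 0.03 0 0 0 0; 0 0 0.03 0 0 0 0; 0 0 0.03 0 0 0 0; 0 0 0 0 0 0 0; 0 0 0 0 0 0 0; 0 0 0 0 0 0 0; 0 0 0 0 0 0 0"

```text
t: 14.05
tcp_pos: [0.5887, 0.1796, 0.2761]
eef_rot: [-0.0, 0.773, -0.634, 0.0]
wrist_force: [-0.2, 0.1, -1.8]
opening: 0.0088
finger_force: 59.4
```

>>> send_rows --steps "0 0 0.02 0 0 0 0; 0 0 0.02 0 0 0 0; 0 0 0.02 0 0 0 0; 0 0 0.02 0 0 0 0; 0 0 0 0 0 0 0; 0 0 0 0 0 0 0; 0 0 0 0 0 0 0; 0 0 0 0 0 0 0"

```text
t: 15.05
tcp_pos: [0.5887, 0.1796, 0.2753]
eef_rot: [-0.0, 0.773, -0.634, -0.0]
wrist_force: [0.1, 0.5, -1.8]
opening: 0.0085
finger_force: 59.4
```

>>> send_rows --steps "0 0 0.02 0 0 0 0; 0 0 0.02 0 0 0 0; 0 0 0.02 0 0 0 0; 0 0 0 0 0 0 0; 0 0 0 0 0 0 0; 0 0 0 0 0 0 0; 0 0 0 0 0 0 0; 0 0 0 0 0 0 0"

```text
t: 16.05
tcp_pos: [0.5886, 0.1797, 0.2746]
eef_rot: [0.0, 0.773, -0.634, -0.0]
wrist_force: [-0.1, -0.4, -0.4]
opening: 0.009
finger_force: 59.4
```

>>> send_rows --steps "0 0 0.02 0 0 0 0; 0 0 0.02 0 0 0 0; 0 0 0.02 0 0 0 0; 0 0 0 0 0 0 0; 0 0 0 0 0 0 0; 0 0 0 0 0 0 0; 0 0 0 0 0 0 0; 0 0 0 0 0 0 0"

```text
t: 17.05
tcp_pos: [0.5887, 0.1796, 0.2743]
eef_rot: [-0.0, 0.773, -0.634, 0.0]
wrist_force: [-1.1, 1.7, 4.1]
opening: 0.0085
finger_force: 60.2
```

Contact on the lip came at TCP z ≈ 0.2744. That puts the strip at about 0.133, which agrees with the camera. The slide-on TCP height is therefore 0.188 and the home height 0.1724.

>>> send_rows --steps "0 0 -0.3 0 0 0 0; 0 0 -0.4 0 0 0 0; 0 -0.5 0 0 0 0 0; 0 -0.7 0 0 0 0 0; 0 -0.7 0 0 0 0 0; 0 -0.7 0 0 0 0 0; 0 -0.5 0 0 0 0 0; 0 -0.3 0 0 0 0 0"

```text
t: 18.05
tcp_pos: [0.6223, 0.1864, 0.2809]
eef_rot: [0.0, 0.773, -0.634, -0.0]
wrist_force: [0.6, 0.7, -0.2]
opening: 0.0088
finger_force: 59.4
```

>>> send_rows --steps "0 0 1 0 0 0 0; 0 0 1.5 0 0 0 0; 0 0 1.5 0 0 0 0; 0 0 1.5 0 0 0 0; 0 0 1.5 0 0 0 0; 0 0 1.3 0 0 0 0; 0 0 1 0 0 0 0; 0 0 0 0 0 0 0"

```text
t: 19.05
tcp_pos: [0.6217, 0.1862, 0.1874]
eef_rot: [0.0, 0.773, -0.634, -0.0]
wrist_force: [0.6, 0.1, -1.2]
opening: 0.0088
finger_force: 59.3
```

>>> send_rows --steps "0 0 0 0 0 0 0; 0 0 0 0 0 0 0; 0 0 0 0 0 0 0; 0 0 0 0 0 0 0; 0 0 0 0 0 0 0; 0 0 0 0 0 0 0; 0 0 0 0 0 0 0; 0 0 0 0 0 0 0"

```text
t: 20.05
tcp_pos: [0.622, 0.1863, 0.1881]
eef_rot: [0.0, 0.773, -0.634, 0.0]
wrist_force: [-0.3, 0.4, -1.3]
opening: 0.0084
finger_force: 59.3
```

```bash
python3 rel.py
```

```text
t 20.05 tcp [0.622  0.1863 0.1881] yaw -78.74644282082454 F [-0.2792  0.412  -1.2566] M [-0.0082 -0.0079 -0.0086]
marker in tool: x -0.0018648561437541594 y -0.0009812923097676552 0.009674198463313511 top z -0.000896926015722184 slope -0.0013456929744183285 zslope 0.03196209192119276
strip y [-0.0059  0.006 ] 959 z 0.13314378618691172
plate x 0.013843864249006844 832 0.03054015164474237
lip [ 0.0478 -0.0061  0.14  ] [0.0531 0.0067 0.1472] 229
marker centre in stand 0.08450939610789965 -5.335955666795414e-05
```

View pics/wl.png

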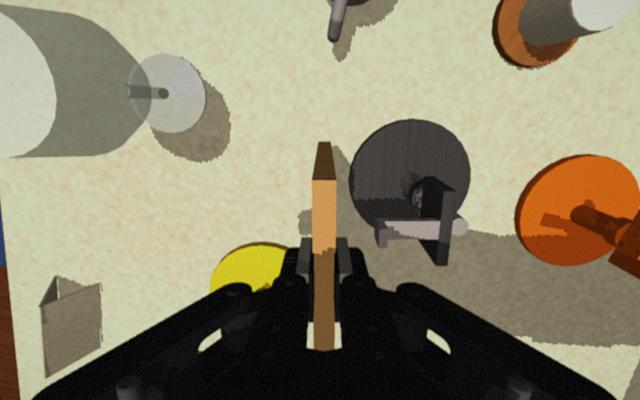

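The wrist view shows the marker at (324,210), in line with the hook, lip at (381,238) and strip at (420,228). Before sliding it on, I'll check whether the apparent 0.03 rad roll is real or comes from the camera.

```bash
python3 - <<'E'
from h import *
np.set_printoptions(suppress=True,precision=4)
yaw=np.radians(11.3); O=np.array([.5397,.1718]); e=np.array([np.cos(yaw),np.sin(yaw)]); n=np.array([-e[1],e[0]])
P=np.load('wl.npy').reshape(-1,3); L=np.c_[(P[:,:2]-O)@e,(P[:,:2]-O)@n,P[:,2]]
def f(m,i,j,s): print(s,m.sum(),np.polyfit(L[m,i],L[m,j],1)[0])
f((L[:,0]>.009)&(L[:,0]<.0135)&(abs(L[:,1])<.024)&(abs(L[:,2]-.133)<.003),1,2,'plate top dz/dy')
f((abs(L[:,2])<.008)&(abs(L[:,0])<.15)&(abs(L[:,1])<.15),1,2,'table dz/dy')
f((abs(L[:,2]-.012)<.005)&(np.hypot(L[:,0],L[:,1])<.055),1,2,'foot dz/dy')
m=(abs(L[:,0]-.0845)<.004)&(L[:,1]<-.014)&(L[:,1]>-.042)&(abs(L[:,2]-.189)<.004); f(m,1,2,'marker top dz/dy')
for b in np.arange(-.044,-.01,.004):
    k=m&(abs(L[:,1]-b)<.002); print(round(b,3),k.sum(),np.median(L[k,2]))
# marker's -y side edge face: below the top
m=(abs(L[:,0]-.0845)<.006)&(L[:,1]<-.03)&(L[:,2]<.185)&(L[:,2]>.05); f(m,2,1,'side edge dy/dz')
for z in np.arange(.06,.19,.015):
    k=m&(abs(L[:,2]-z)<.007)
    if k.sum(): print(round(z,3),k.sum(),np.median(L[k,:2],0))
E
```

```text
plate top dz/dy 556 0.0021238086089975156
table dz/dy 58452 0.0015503613731982632
foot dz/dy 7021 0.0008620253434263623
marker top dz/dy 1221 0.0030163786395865093
-0.044 0 nan
-0.04 189 0.18903815085766773
-0.036 187 0.18894170627713502
-0.032 183 0.1889135459619704
-0.028 178 0.18898920773121491
-0.024 169 0.1890327415954039
-0.02 159 0.18907226550307116
-0.016 156 0.18899315676335873
-0.012 0 nan
side edge dy/dz 759 0.4180308607225829
0.06 86 [ 0.0797 -0.1281]
0.075 34 [ 0.0841 -0.0449]
0.09 42 [ 0.0845 -0.0449]
0.105 45 [ 0.0841 -0.0449]
0.12 65 [ 0.0842 -0.0449]
0.135 74 [ 0.0842 -0.0449]
0.15 89 [ 0.0847 -0.0449]
0.165 125 [ 0.0843 -0.0449]
0.18 142 [ 0.0845 -0.0449]
  return _methods._mean(a, axis=axis, dtype=dtype,
  ret = ret.dtype.type(ret / rcount)
```

>>> send_rows --steps "0 0.6 0 0 0 0 0; 0 0.8 0 0 0 0 0; 0 0.8 0 0 0 0 0; 0 0.8 0 0 0 0 0; 0 0.8 0 0 0 0 0; 0 0.8 0 0 0 0 0; 0 0.6 0 0 0 0 0; 0 0 0 0 0 0 0"

```text
t: 21.1
tcp_pos: [0.5707, 0.1761, 0.1882]
eef_rot: [-0.0, 0.773, -0.634, 0.0]
wrist_force: [-0.0, 0.2, -1.5]
opening: 0.0085
finger_force: 59.4
```

>>> send_rows --steps "0 0.2 0 0 0 0 0; 0 0.2 0 0 0 0 0; 0 0.2 0 0 0 0 0; 0 0.2 0 0 0 0 0; 0 0.2 0 0 0 0 0; 0 0 0 0 0 0 0; 0 0 0 0 0 0 0; 0 0 0 0 0 0 0"

```text
t: 22.1
tcp_pos: [0.5613, 0.1742, 0.1881]
eef_rot: [-0.0, 0.773, -0.634, 0.0]
wrist_force: [-0.3, 0.2, -0.9]
opening: 0.0089
finger_force: 59.4
```

```bash
python3 rel.py
```

```text
t 22.1 tcp [0.5613 0.1742 0.1881] yaw -78.7452345374523 F [-0.3188  0.1621 -0.8508] M [-0.0296 -0.0168 -0.0041]
marker in tool: x -0.0018706075135674141 y -0.0009703230604990263 0.009664524944277613 top z -0.0008961627303697031 slope -0.0012214643207931635 zslope 0.03201467864883725
strip y [-0.0058  0.0058] 549 z 0.13311462965461962
plate x 0.011451451878196323 210 0.321267096573559
lip [ 0.0477 -0.006   0.1401] [0.053  0.0065 0.1469] 220
marker centre in stand 0.02259601316837163 1.746236494269606e-05
```

>>> send_rows --steps "0 0.1 0 0 0 0 0; 0 0.1 0 0 0 0 0; 0 0.05 0 0 0 0 0; 0 0 0.3 0 0 0 0; 0 0 0.4 0 0 0 0; 0 0 0.4 0 0 0 0; 0 0 0.3 0 0 0 0; 0 0 0 0 0 0 0"

```text
t: 23.15
tcp_pos: [0.5586, 0.1737, 0.1738]
eef_rot: [0.0, 0.773, -0.634, -0.0]
wrist_force: [-0.1, -0.3, -2.0]
opening: 0.0085
finger_force: 59.4
```

>>> send_rows --steps "0 0.03 0 0 0 0 0; 0 0.03 0 0 0 0 0; 0 0.03 0 0 0 0 0; 0 0 0 0 0 0 0; 0 0 0 0 0 0 0; 0 0 0 0 0 0 0; 0 0 0 0 0 0 0; 0 0 0 0 0 0 0"

```text
t: 24.15
tcp_pos: [0.5579, 0.1735, 0.1741]
eef_rot: [-0.0, 0.773, -0.634, 0.0]
wrist_force: [0.6, 0.4, -0.1]
opening: 0.0084
finger_force: 59.5
```

>>> send_rows --steps "0 0.02 0 0 0 0 0; 0 0.02 0 0 0 0 0; 0 0 0 0 0 0 0; 0 0 0 0 0 0 0; 0 0 0 0 0 0 0; 0 0 0 0 0 0 0; 0 0 0 0 0 0 0; 0 0 0 0 0 0 0"

```text
t: 25.15
tcp_pos: [0.5576, 0.1735, 0.1742]
eef_rot: [-0.0, 0.773, -0.634, 0.0]
wrist_force: [5.0, 1.4, -0.9]
opening: 0.0085
finger_force: 59.4
```

>>> send_rows --steps "0 -0.02 0 0 0 0 0; 0 0 0.03 0 0 0 0; 0 0 0.03 0 0 0 0; 0 0 0.03 0 0 0 0; 0 0 0.03 0 0 0 0; 0 0 0.03 0 0 0 0; 0 0 0 0 0 0 0; 0 0 0 0 0 0 0"

```text
t: 26.15
tcp_pos: [0.5577, 0.1734, 0.1725]
eef_rot: [0.0, 0.773, -0.634, -0.0]
wrist_force: [3.4, 0.3, 0.3]
opening: 0.0085
finger_force: 59.8
```

>>> send_rows --steps "0 0 0.02 0 0 0 0; 0 0 0.01 0 0 0 0; 0 0 0 0 0 0 0; 0 0 0 0 0 0 0; 0 0 0 0 0 0 0; 0 0 0 0 0 0 0; 0 0 0 0 0 0 0; 0 0 0 0 0 0 0"

```text
t: 27.15
tcp_pos: [0.5577, 0.1735, 0.1723]
eef_rot: [0.0, 0.773, -0.634, 0.0]
wrist_force: [4.1, 0.3, 2.5]
opening: 0.0085
finger_force: 59.9
```

>>> send_rows --steps "0 0 0 0 0 0 1.1; 0 0 0 0 0 0 1.3; 0 0 0 0 0 0 1.6; 0 0 0 0 0 0 2; 0 0 0 0 0 0 2.5; 0 0 0 0 0 0 3; 0 0 0 0 0 0 3; 0 0 0 0 0 0 3"

```text
t: 28.15
tcp_pos: [0.5577, 0.1735, 0.1723]
eef_rot: [0.0, 0.773, -0.634, 0.0]
wrist_force: [0.5, 0.4, -0.7]
opening: 0.0301
finger_force: 0.0
```

>>> send_rows --steps "0 0 -0.5 0 0 0 3; 0 0 -1 0 0 0 3; 0 0 -1.5 0 0 0 3; 0 0 -1.5 0 0 0 3; 0 0 -1.5 0 0 0 3; 0 0 -1.5 0 0 0 3; 0 0 -1 0 0 0 3; 0 0 0 0 0 0 3"

```text
t: 29.15
tcp_pos: [0.558, 0.1735, 0.258]
eef_rot: [-0.0, 0.773, -0.634, 0.0]
wrist_force: [-0.1, -0.4, 0.0]
opening: 0.0298
finger_force: 0.0
```

```bash
python3 - <<'E'
from h import *
np.set_printoptions(suppress=True,precision=4)
yaw=np.radians(11.3); O=np.array([.5397,.1718]); e=np.array([np.cos(yaw),np.sin(yaw)]); n=np.array([-e[1],e[0]])
K,M=T('wrist'); img,d=cams.grab_frame('wrist'); P=cloud(d,K,M).reshape(-1,3)
im2,_=cams.grab_frame('scene'); save('fin.png',np.vstack([cv2.resize(img,(480,300)),cv2.resize(im2[120:220,300:460],(480,300))]))
L=np.c_[(P[:,:2]-O)@e,(P[:,:2]-O)@n,P[:,2]]
m=(abs(L[:,0]-.02)<.02)&(abs(L[:,1])<.06)&(L[:,2]>.155)&(L[:,2]<.185); X=L[m]; T_=X[X[:,2]>.168]
print('top',cv2.minAreaRect((T_[:,:2]*1000).astype(np.float32)),np.median(T_,0),'dz/dy',np.polyfit(T_[:,1],T_[:,2],1)[0],'dx/dy',np.polyfit(T_[:,1],T_[:,0],1)[0])
k=(abs(L[:,0]-.02)<.012)&(L[:,1]<-.043)&(L[:,1]>-.048)
for z in np.arange(.06,.17,.02):
    q=k&(abs(L[:,2]-z)<.008); 
    if q.sum(): print(round(z,3),q.sum(),np.percentile(L[q,0],[5,50,95]))
print(monitor.get_state())
E
```

```text
top ((18.985124588012695, -0.039745330810546875), (9.960780143737793, 89.98521423339844), 0.37644338607788086) [ 0.019  -0.0044  0.1732] dz/dy 0.0017580768271529975 dx/dy -0.003258066627764291
0.06 20 [0.015  0.0194 0.0239]
0.08 22 [0.0144 0.0189 0.0235]
0.1 22 [0.0146 0.0189 0.0233]
0.12 24 [0.015  0.019  0.0237]
0.14 29 [0.0147 0.019  0.0232]
0.16 43 [0.0148 0.019  0.0237]
{'t': 29.25, 'joint_pos': array([ 0.1621,  0.3647,  0.1208,  1.3272,  0.    , -1.6051]), 'qd': array([-0.0013,  0.0032, -0.0074, -0.0029,  0.0008,  0.0008]), 'joint_efforts': array([  0.0269, -74.4838,  39.523 ,   0.1117,   0.0001,   0.0001]), 'tcp_pos': array([0.5576, 0.1735, 0.257 ]), 'eef_rot': array([ 0.0001,  0.773 , -0.6344, -0.0001]), 'wrist_force': array([-0.9604, -0.1062, -0.475 ]), 'moment': array([ 0.0128, -0.0618,  0.0317]), 'finger_force': 0.0, 'opening': 0.03010159095073074}
```

View pics/fin.png

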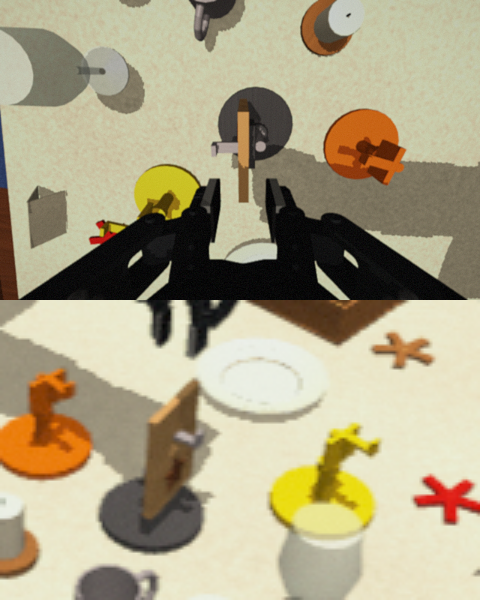

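The final picture shows the marker hanging on the gray stand with the star facing outward at (178,465) and the hook through its window at (188,438). It sits at x = 19 mm with its top at 0.173, straight, and the gripper is clear. I'll hand it in.

```bash
python3 -c "
from station import hand_in
print(hand_in())"
```

```text
the job is handed in; nothing more can be done
None
```

The marker hangs straight on the gray stand's hook, star facing outward and back against the plate. The gripper is clear of it, and the job was handed in at about 29 s of the 61 s allowed.

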